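# Take the blue-gripped access panel off a filter unit

## Robot

A 6-joint arm with a two-finger parallel gripper is mounted at the origin on a cart in front of the work surface, level with it; the furniture and walls round the work are solid. World frame = base frame: x ahead of the robot, y to its left, z up, the work surface at z = 0. Lengths are in m, angles in degrees, forces in N, time in s.
With the tool pointing down it reaches from about 0.25 to 0.8 m from the base axis. Payload 8.5 kg.
Tool frame: the origin (TCP) lies at the very end of the fingers, on their centre line; the grasp point (between the pads) lies 19 mm behind it; z points along the fingers, y is the direction in which the jaws open and shut (so a half turn about z gives the same grasp; the last joint's range is limited). The gripper opens to 85 mm and grips with 20 to 120 N. Pads are 22 mm wide; open, the fingers measure 114 mm over their backs; the gripper's body (76 mm by 85 mm) begins 54 mm behind the grasp point. The pads swing forward as they close: fully open they stand 13 mm farther back than shut.
Start: joints at [0, 13.648, -0.773, 75.585, 0, 90], TCP at [0.525, -0, 0.231] pointing down, gripper open.
Joint ranges: [-152.45, 152.45], [-59.26, 108.67], [-65.41, 83.53], [-104.44, 129.93], [-82.83, 76.93], [-180, 180]. Speed limits (degrees/s): [127.2, 127.2, 159.86, 180, 180, 180].

## Interface

Orientations are given as a 3x3 rotation matrix whose columns are the frame's x, y, z axes.
In Python, from station import r gives the robot as it stands.
- The arm moves only by the shell command python3 -m jog 'ROWS' [FORCE]. ROWS is a JSON object of lists of equal length, an entry for each row: "dp": the shift along the tool's x, y, z in cm, a list of three; "angular": the turn, a rotation vector about the tool's x, y, z in rad, a list of three; "claw": the closure, from -1 (fully open) to 1 (shut). A call has 1 to 5 rows; each row shifts and turns the commanded pose from where the row before left it, along the tool's axes as they then stand; what a row does not reach is not made up. A row lasts 1/8 s, in which the tool goes at most 62.5 mm and 10.7 degrees, less where a joint would pass 70% of its speed; a pose out of reach is approached as far as the arm can. A call with a gripper value outside its range is refused whole. The fingers move at their own pace and stop on an object; FORCE is the grip in N (left out, the last holds). Time passes only in rows, so rows that do not move let the fingers close. It gives the time, the measured TCP pose, the force and the opening at its end, in the units of the state.
- r.state(): the state, without advancing time (a new reading comes with each control period).
- r.read_camera(name): name is "scene" or "side" or "wrist"; returns (picture, depth): 384x512x3 uint8, red, green, blue; 384x512 float32, m along the optical axis (not along the pixel's ray), 0 where there is no reading.
- r.calibration(name): a dict with "mtx" (3x3 intrinsics, pixels), "dist" ([k1, k2, p1, p2, k3] as OpenCV has them; the pictures are not rectified), "world_from_camera" (4x4, takes a point from camera to world coordinates); the wrist camera has in their place "T_tool_cam" (4x4, takes a point from camera to tool coordinates, whose origin is the TCP and whose axes are the flange's). Camera axes: x right, y down, z forward; pixel columns grow to the right and rows downward; lengths in m; the calibration is good to about 2 mm. A picture is of the moment at which its call begins: read the wrist's pose just before it. calibration takes no time and is no camera call.
- r.sign_off(): hands the job in, once; it reports no verdict.
The state is a dict: "clock": time; "qpos": joint angles; "joint_vel": joint speeds; "joint_torque": joint torques, N m; "eef_pos": TCP position; "orientation": TCP orientation; "wrist_force": force on the tool from outside, world axes, zero at the start; "wrist_torque": the same for the moment, N m; "finger_gap": finger opening in m.
Only numpy, scipy, OpenCV 4.12 (cv2) and the standard library are available. Lean on these libraries where they do the work, as an engineer would, in place of code of your own. Each camera call takes 0.05 s, during which the arm holds its last target.

## Task

The filter in the bench unit with the blue panel handle is due for inspection. Turn both black turn buttons of that unit aside, so that they no longer overlap the panel, then lift the panel out by its blue handle and lay it flat, handle up, in the middle of the dark rubber mat.

Things in the scene. Friction and masses are not known exactly. Their poses are not given: they have to be found in the camera images.
- blue_panel_grip (a point): centre of the blue bar handle (40 along x, 12 across y, 12 mm high) on a grey panel 128 (x) x 80 (y) x 6 mm, 0.12 kg; the point is 26 mm above the panel's underside, z up. The panel lies loose, 2 mm play all round, flush in the top (56 mm above the worktop) of a fixed white unit 210 (x) x 110 mm. Buttons pivot on this frame's x axis, 80 mm either side. Not the like unit with an orange handle
- blue_near_button (a joint): angle (rad) of the black button at x = -80 mm in the handle's frame: bar 44 x 10 mm on a vertical pivot at its middle, bar top 8 mm above the unit's top (12 mm below the handle's centre), with an upright fin along it, 30 long, 9 thick, 20 mm high. 0: along the handle frame's x, one end over the panel; starts within 0.25 of that. Positive: anticlockwise from above
- blue_far_button (a joint): angle (rad) of the black button at x = +80 mm in the handle's frame; same shape and meaning. Both turn from -1.65 to 1.65 against light friction (0.04 N m) and stay where left; the panel is free when both are beyond 0.85 either way; at +-1.57 they lie along the panel's edges
- mat_top (a point): centre of the top face of the fixed dark rubber mat, 180 (x) x 130 (y) mm, 4 mm thick, lying flat on the worktop; z up

How it is judged:
By the outcome, as a careful person would: the job done as asked, in the order asked, and still so for the second after the job is handed in, with the robot touching nothing.
It also fails if it takes over 62 s, if anything falls off the work surface, if the arm or the gripper's body presses on something with over 40 N, if the wrist force passes 120 N, or if a joint passes its speed limit or range.

## Working session

There is one attempt and no reset: what is moved stays moved. The work goes in short steps, Python scripts to look and compute and a shell command to move; the robot and the scene stay as the last step left them, time stands still between calls to the robot, and variables do not carry over. Pictures are saved under pics/ and viewed, and the job is handed in when it is done.

```bash
ls; mkdir -p pics; python3 - <<'E'
from station import r
import cv2,numpy as np
s=r.state();print({k:np.round(v,3).tolist() for k,v in s.items()})
for n in("scene","side","wrist"):
    p,d=r.read_camera(n);np.savez(f"pics/{n}0.npz",p=p,d=d)
    cv2.imwrite(f"pics/{n}0.png",p[:,:,::-1])
    c=r.calibration(n);print(n,{k:np.round(v,4).tolist() for k,v in c.items()})
E
```

```text
pics
{'clock': 0.0, 'qpos': [0.001, 13.68, -0.818, 75.584, -0.001, 90.001], 'joint_vel': [0.062, -0.036, -0.028, -0.036, 0.009, 0.105], 'joint_torque': [0.001, -53.879, 34.644, 0.018, 0.0, 0.0], 'eef_pos': [0.525, -0.0, 0.231], 'orientation': [[-0.0, 1.0, -0.001], [1.0, 0.0, -0.0], [-0.0, -0.001, -1.0]], 'wrist_force': [-0.036, 0.596, -0.158], 'wrist_torque': [-0.041, -0.026, 0.005], 'finger_gap': 0.085}
scene {'mtx': [[359.0044, 0.0, 251.7855], [0.0, 359.0044, 189.4358], [0.0, 0.0, 1.0]], 'dist': [-0.0148, 0.0, 0.0, 0.0, 0.0], 'world_from_camera': [[0.9033, -0.3298, 0.2745, 0.2548], [-0.429, -0.6816, 0.5927, -0.5529], [-0.0084, -0.6532, -0.7572, 0.794], [0.0, 0.0, 0.0, 1.0]]}
side {'mtx': [[350.7534, 0.0, 254.296], [0.0, 350.7534, 192.3066], [0.0, 0.0, 1.0]], 'dist': [-0.1037, 0.0, 0.0, 0.0, 0.0], 'world_from_camera': [[0.9512, -0.1989, 0.236, 0.2862], [-0.3085, -0.5862, 0.7491, -0.7335], [-0.0106, -0.7853, -0.619, 0.6713], [0.0, 0.0, 0.0, 1.0]]}
wrist {'mtx': [[288.4796, 0.0, 254.8913], [0.0, 288.4796, 190.6102], [0.0, 0.0, 1.0]], 'dist': [-0.0235, 0.0, 0.0, 0.0, 0.0], 'T_tool_cam': [[0.0005, -0.9629, -0.2697, 0.0678], [1.0, 0.0008, -0.001, 0.0002], [0.0012, -0.2697, 0.9629, -0.1426], [0.0, 0.0, 0.0, 1.0]]}
```

View pics/scene0.png

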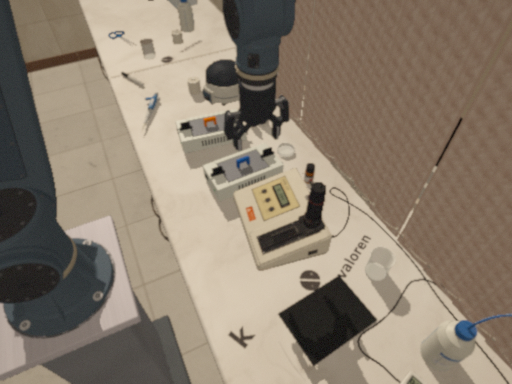

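View pics/side0.png

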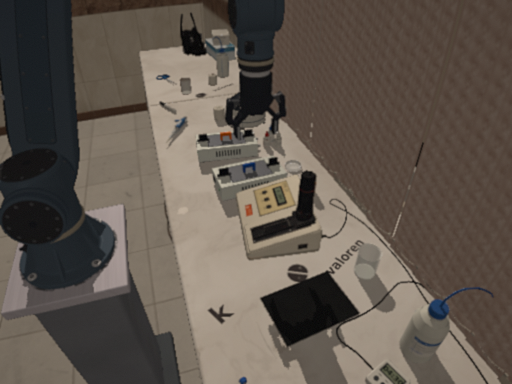

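View pics/wrist0.png

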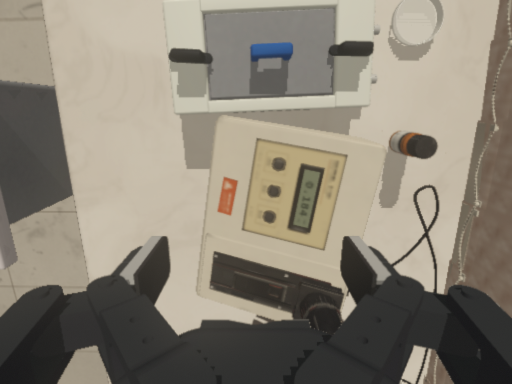

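The wrist view shows the blue-handled unit: handle at about (272,50), button fins at about (190,56) and (350,48). The instrument, with its tall black post, stands between it and the mat, which is at about (327,318) in the scene view.

```bash
cat > h.py <<'E'
from station import r
import cv2,numpy as np
def cam(n,s=None):
    c=r.calibration(n)
    if 'T_tool_cam' in c:
        s=s or r.state();T=np.eye(4);T[:3,:3]=s['orientation'];T[:3,3]=s['eef_pos'];T=T@c['T_tool_cam']
    else:T=np.array(c['world_from_camera'])
    return c['mtx'],np.array(c['dist']),T
def ray(C,px,z):
    K,D,T=C;u=cv2.undistortPoints(np.array(px,float).reshape(-1,1,2),np.array(K),D)[:,0]
    d=np.c_[u,np.ones(len(u))]@T[:3,:3].T
    return T[:3,3]+d*((z-T[2,3])/d[:,2])[:,None]
def pts(C,d):
    K,D,T=C;h,w=d.shape;v,u=np.mgrid[:h,:w]
    x=cv2.undistortPoints(np.c_[u.ravel(),v.ravel()].astype(float).reshape(-1,1,2),np.array(K),D)[:,0]
    P=np.c_[x,np.ones(len(x))]*d.reshape(-1,1)
    return (P@T[:3,:3].T+T[:3,3]).reshape(h,w,3)
def blobs(m,amin=30):
    n,l,st,c=cv2.connectedComponentsWithStats(m.astype(np.uint8))
    return [(l==i) for i in range(1,n) if st[i,4]>=amin]
E
python3 - <<'E'
from h import *
C=cam('wrist');f=np.load('pics/wrist0.npz');p,d=f['p'],f['d'];P=pts(C,d)
hsv=cv2.cvtColor(p,cv2.COLOR_RGB2HSV)
top=np.zeros(d.shape,bool);top[:115,160:390]=1
m=(hsv[...,0]>105)&(hsv[...,0]<128)&(hsv[...,1]>150)&(hsv[...,2]>60)&top
for name,m in(('blue',m),('black',(p.max(2)<45)&top)):
    for b in blobs(m,40):
        Q=P[b];Q=Q[d[b]>0];zt=np.percentile(Q[:,2],90);print(name,b.sum(),'z pct',np.percentile(Q[:,2],[5,50,95]).round(4))
        T=Q[Q[:,2]>zt-0.006]; (c,s,a)=cv2.minAreaRect((T[:,:2]*1000).astype(np.float32));print('  rect mm',np.round(c,1),np.round(s,1),round(a,1),'bbox',T.min(0).round(4),T.max(0).round(4), 'px',np.argwhere(b).mean(0)[::-1].round(1))
# unit top
w=top&(abs(P[...,2]-0.056)<0.006)
for b in blobs(w,2000):
    Q=P[b];print('unit',np.median(Q[:,2]),cv2.minAreaRect((Q[:,:2]*1000).astype(np.float32)))
# mat
for n,(x,y) in (('scene',(327,318)),('side',(308,307))):
    C=cam(n);f=np.load(f'pics/{n}0.npz');p,d=f['p'],f['d'];P=pts(C,d)
    m=(p.max(2)<45);
    b=[b for b in blobs(m,500) if b[y,x]][0]
    cn=max(cv2.findContours(b.astype(np.uint8),0,2)[0],key=cv2.contourArea)
    G=ray(C,cn[:,0],0.004);print(n,'mat z',np.median(P[b][:,2]),cv2.minAreaRect((G[:,:2]*1000).astype(np.float32)))
    # tall things
    t=(P[...,2]>0.06)&(d>0)&(P[...,0]>.3)&(P[...,0]<.85)&(P[...,1]>-.45)&(P[...,1]<.12)
    for b in blobs(t,100):print('  tall',P[b].min(0).round(3),P[b].max(0).round(3),np.argwhere(b).mean(0)[::-1])
E
```

```text
blue 407 z pct [0.0807 0.0819 0.0832]
  rect mm [539.7 122.8] [36.4  9.3] 2.1 bbox [0.5216 0.1181 0.0799] [0.558  0.1279 0.0841] px [271.3  48.8]
unit 0.055996501300894286 ((539.6099243164062, 122.03933715820312), (210.99099731445312, 109.43144226074219), 2.1508853435516357)
scene mat z 0.003015111733893572 ((530.7337036132812, -345.54681396484375), (172.1736602783203, 123.6275405883789), 6.450789451599121)
  tall [ 0.45  -0.05   0.243] [0.599 0.039 0.576] [256.71351962  62.70829805]
  tall [ 0.801 -0.247  0.06 ] [0.814 0.12  0.588] [406.57024322  86.61801089]
  tall [ 0.802 -0.45   0.06 ] [ 0.813 -0.252  0.556] [472.74887076 185.51938246]
  tall [ 0.522 -0.208  0.06 ] [0.661 0.041 0.225] [302.43547826 208.6226087 ]
  tall [ 0.672 -0.329  0.06 ] [ 0.728 -0.272  0.072] [383.40993789 256.04968944]
side mat z 0.004154827204006617 ((530.0182495117188, -346.31402587890625), (177.10386657714844, 134.07559204101562), 4.958580493927002)
  tall [ 0.449 -0.051  0.245] [0.598 0.028 0.563] [255.19372592  60.39295542]
  tall [ 0.8  -0.45  0.06] [0.812 0.12  0.605] [426.46998768 118.32147258]
  tall [ 0.515 -0.209  0.06 ] [0.718 0.04  0.225] [297.81191885 205.98140321]
  tall [ 0.67 -0.33  0.06] [ 0.726 -0.273  0.073] [370.11173184 252.15642458]
```

```bash
python3 - <<'E'
from h import *
C=cam('wrist');f=np.load('pics/wrist0.npz');p,d=f['p'],f['d'];P=pts(C,d)
th=np.radians(2.1);c0=np.array([.5397,.1225]);R=np.array([[np.cos(th),-np.sin(th)],[np.sin(th),np.cos(th)]])
L=(P[...,:2]-c0)@R
for nm,x0 in(('near',-.08),('far',.08)):
    m=(abs(L[...,0]-x0)<.03)&(abs(L[...,1])<.03)&(P[...,2]>.07)&(d>0)
    q=L[m]*1000;rc=cv2.minAreaRect(q.astype(np.float32));vx=np.linalg.svd(q-q.mean(0),full_matrices=False)[2][0]
    print(nm,m.sum(),np.percentile(P[...,2][m],[5,50,95]).round(4),rc,'ang',np.arctan(vx[1]/vx[0]))
for n in('scene','side'):
    C=cam(n);f=np.load(f'pics/{n}0.npz');P=pts(C,f['d'])
    m=(P[...,2]>.1)&(f['d']>0)&(P[...,0]>.5)&(P[...,0]<.75)&(P[...,1]>-.25)&(P[...,1]<.1)&(P[...,2]<.24)
    Q=P[m]; print(n,m.sum(),Q.min(0),Q.max(0),[np.percentile(Q[:,i],[1,50,99]).round(3) for i in range(3)])
    for z in(.1,.14,.17,.2):
        q=Q[abs(Q[:,2]-z)<.015];print(z,q.min(0).round(3),q.max(0).round(3))
E
```

```text
near 400 [0.0737 0.0833 0.0851] ((-79.54532623291016, -0.6715936660766602), (9.512985229492188, 29.967910766601562), 84.85542297363281) ang -0.09432767997042685
far 402 [0.0732 0.0829 0.0848] ((79.4935531616211, 0.3564453125), (9.235819816589355, 29.332738876342773), 85.97463989257812) ang -0.0689853902016249
scene 707 [ 0.5760569  -0.17506434  0.10025856] [ 0.61518923 -0.11395265  0.22541908] [array([0.577, 0.588, 0.611]), array([-0.174, -0.164, -0.124]), array([0.102, 0.173, 0.217])]
0.1 [ 0.576 -0.175  0.1  ] [ 0.615 -0.136  0.115]
0.14 [ 0.577 -0.174  0.125] [ 0.609 -0.146  0.155]
0.17 [ 0.578 -0.173  0.155] [ 0.609 -0.14   0.185]
0.2 [ 0.579 -0.172  0.185] [ 0.613 -0.114  0.215]
side 735 [ 0.57554638 -0.17655462  0.10008512] [ 0.61792447 -0.13977345  0.22478457] [array([0.577, 0.59 , 0.613]), array([-0.175, -0.168, -0.145]), array([0.101, 0.166, 0.217])]
0.1 [ 0.576 -0.177  0.1  ] [ 0.618 -0.141  0.115]
0.14 [ 0.577 -0.175  0.125] [ 0.612 -0.147  0.155]
0.17 [ 0.578 -0.175  0.155] [ 0.615 -0.146  0.185]
0.2 [ 0.579 -0.174  0.185] [ 0.613 -0.14   0.215]
```

```bash
python3 -m jog '{"dp":[[3,-1.63,0],[3,-1.63,0],[3,-1.63,0],[2.96,-1.63,0],[0,0,0]],"angular":[[0,0,0],[0,0,0],[0,0,0],[0,0,0],[0,0,-0.168]],"claw":[0,0,0,0,0]}' 40; python3 -m jog '{"dp":[[0,0,2],[0,0,2],[0,0,2],[0,0,2],[0,0,2]],"angular":[[0,0,-0.168],[0,0,-0.168],[0,0,-0.168],[0,0,-0.168],[0,0,-0.168]],"claw":[0,0,0,0,0]}'; python3 -m jog '{"dp":[[0,0,1],[0,0,0],[0,0,0],[0,0,0]],"angular":[[0,0,-0.168],[0,0,-0.168],[0,0,-0.168],[0,0,0]],"claw":[0,0,0,0]}'
python3 - <<'E'
from h import *
s=r.state();print(np.round(s['qpos'],1),s['wrist_force'])
c=cam('wrist',s);p,d=r.read_camera('wrist');cv2.imwrite('pics/w1.png',p[...,::-1])
np.savez('pics/w1.npz',p=p,d=d)
P=pts(c,d);x,y,z=P[...,0],P[...,1],P[...,2]
for nm,(X,Y) in(('near',(.4598,.1196)),('far',(.6197,.1254))):
    m=(abs(x-X)<.025)&(abs(y-Y)<.025)&(z>.074)&(z<.09)&(d>0)
    if m.sum()>30:
        q=P[m];print(nm,m.sum(),np.median(q[:,2]),cv2.minAreaRect((q[:,:2]*1000).astype(np.float32)))
E
```

```text
clock: 0.78
eef_pos: [0.4586, 0.1211, 0.2312]
orientation: [[-0.172, 0.985, -0.001], [0.985, 0.172, 0.0], [0.0, -0.001, -1.0]]
wrist_force: [0.1, -0.2, -1.0]
finger_gap: 0.0426
clock: 1.4
eef_pos: [0.4596, 0.1195, 0.1305]
orientation: [[-0.849, 0.529, -0.0], [0.529, 0.849, -0.0], [0.0, -0.0, -1.0]]
wrist_force: [0.2, 0.9, 0.2]
finger_gap: 0.043
clock: 1.9
eef_pos: [0.4596, 0.1196, 0.1211]
orientation: [[-0.998, 0.06, -0.001], [0.06, 0.998, -0.0], [0.001, -0.0, -1.0]]
wrist_force: [0.7, -0.7, 0.7]
finger_gap: 0.0424
[ 14.6  12.6 -19.1  58.3   0.   18. ] [ 0.71994448 -0.73906227  0.67172421]
near 584 0.08327280352591317 ((459.1517333984375, 118.85014343261719), (8.835966110229492, 29.496320724487305), 86.64391326904297)
```

View pics/w1.png

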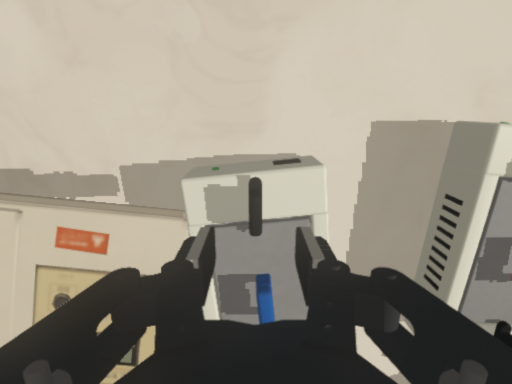

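The near fin, at (256,208), is centred between the jaws and measures within 1 mm of the TCP. I'll descend and grip it.

```bash
python3 -m jog '{"dp":[[0,0,2],[0,0,2],[0,0,1.3],[0,0,0],[0,0,0]],"angular":[[0,0,0],[0,0,0],[0,0,0],[0,0,0],[0,0,0]],"claw":[0,0,0,0,1]}' 30; python3 -m jog '{"dp":[[0,0,0],[0,0,0],[0,0,0]],"angular":[[0,0,0],[0,0,0],[0,0,0]],"claw":[1,1,1]}'
```

```text
clock: 2.58
eef_pos: [0.4601, 0.1197, 0.0688]
orientation: [[-0.998, 0.06, 0.001], [0.06, 0.998, 0.0], [-0.001, 0.0, -1.0]]
wrist_force: [-0.1, 0.0, -0.4]
finger_gap: 0.026
clock: 2.95
eef_pos: [0.4603, 0.1196, 0.069]
orientation: [[-0.998, 0.059, 0.001], [0.059, 0.998, 0.0], [-0.001, 0.0, -1.0]]
wrist_force: [-0.2, -1.2, 5.2]
finger_gap: 0.0079
```

```bash
python3 -m jog '{"dp":[[0,0,0],[0,0,0],[0,0,0],[0,0,0],[0,0,0]],"angular":[[0,0,0.1],[0,0,0.16],[0,0,0.16],[0,0,0.16],[0,0,0.16]],"claw":[1,1,1,1,1]}'; python3 -m jog '{"dp":[[0,0,0],[0,0,0],[0,0,0],[0,0,0],[0,0,0]],"angular":[[0,0,0.16],[0,0,0.16],[0,0,0.16],[0,0,0.16],[0,0,0.16]],"claw":[1,1,1,1,1]}'; python3 -m jog '{"dp":[[0,0,0],[0,0,0],[0,0,0],[0,0,0]],"angular":[[0,0,0],[0,0,0],[0,0,0],[0,0,0]],"claw":[1,0.3,0.3,0.3]}'
```

```text
clock: 3.58
eef_pos: [0.4601, 0.1194, 0.069]
orientation: [[-0.694, 0.72, 0.001], [0.72, 0.694, -0.0], [-0.001, 0.0, -1.0]]
wrist_force: [-0.9, -2.5, 7.3]
finger_gap: 0.0082
clock: 4.2
eef_pos: [0.4598, 0.1193, 0.069]
orientation: [[0.034, 0.999, 0.001], [0.999, -0.034, -0.001], [-0.001, 0.001, -1.0]]
wrist_force: [-2.5, -1.9, 7.6]
finger_gap: 0.008
clock: 4.7
eef_pos: [0.4597, 0.1197, 0.0682]
orientation: [[0.028, 1.0, -0.0], [1.0, -0.028, 0.0], [0.0, -0.0, -1.0]]
wrist_force: [-0.0, 0.2, 0.3]
finger_gap: 0.03
```

```bash
python3 - <<'E'
from h import *
for n in('scene','side'):
    C=cam(n);f=np.load(f'pics/{n}0.npz');P=pts(C,f['d'])
    m=(P[...,2]>.03)&(f['d']>0)&(P[...,0]>.62)&(P[...,0]<.79)&(P[...,1]>-.1)&(P[...,1]<.25)&(P[...,2]<.2)
    for b in blobs(m,15):print(n,b.sum(),P[b].min(0).round(3),P[b].max(0).round(3))
E
python3 -m jog '{"dp":[[0,0,-2.6],[0,0,-2.6],[0.2,3.2,0],[0.2,3.2,0],[0.2,3.2,0]],"angular":[[0,0,0],[0,0,0],[0,0,0],[0,0,0],[0,0,0]],"claw":[0,0,0,0,0]}'
```

```text
scene 222 [0.62  0.069 0.031] [0.66  0.181 0.085]
scene 114 [0.694 0.016 0.03 ] [0.721 0.04  0.064]
scene 406 [ 0.62  -0.092  0.064] [0.661 0.035 0.082]
side 340 [ 0.62  -0.06   0.033] [0.659 0.177 0.085]
clock: 5.32
eef_pos: [0.5569, 0.123, 0.1203]
orientation: [[0.028, 1.0, 0.0], [1.0, -0.028, 0.0], [0.0, 0.0, -1.0]]
wrist_force: [-0.1, -0.3, -0.0]
finger_gap: 0.0426
```

```bash
python3 -m jog '{"dp":[[0.2,3.1,0],[0.2,3.2,0],[0,0,0],[0,0,0],[0,0,0]],"angular":[[0,0,0],[0,0,0],[0,0,-0.157],[0,0,-0.157],[0,0,-0.157]],"claw":[0,0,0,0,0]}';python3 -m jog '{"dp":[[0,0,0],[0,0,0],[0,0,0],[0,0,0],[0,0,0]],"angular":[[0,0,-0.157],[0,0,-0.157],[0,0,-0.157],[0,0,-0.157],[0,0,-0.157]],"claw":[0,0,0,0,0]}';python3 -m jog '{"dp":[[0,0,0],[0,0,0],[0,0,0]],"angular":[[0,0,-0.157],[0,0,-0.157],[0,0,0]],"claw":[0,0,0]}'
python3 - <<'E'
from h import *
s=r.state();print(np.round(s['qpos'],1),s['eef_pos'])
c=cam('wrist',s);p,d=r.read_camera('wrist');cv2.imwrite('pics/w2.png',p[...,::-1])
P=pts(c,d);x,y,z=P[...,0],P[...,1],P[...,2]
for nm,(X,Y) in(('near',(.4598,.1196)),('far',(.6197,.1254))):
    m=(abs(x-X)<.025)&(abs(y-Y)<.025)&(z>.074)&(z<.09)&(d>0)
    if m.sum()>30:
        q=P[m];print(nm,m.sum(),np.median(q[:,2]),cv2.minAreaRect((q[:,:2]*1000).astype(np.float32)))
E
```

```text
clock: 5.95
eef_pos: [0.6189, 0.1251, 0.1198]
orientation: [[-0.433, 0.901, -0.001], [0.901, 0.433, -0.0], [0.0, -0.001, -1.0]]
wrist_force: [0.3, 0.4, -0.4]
finger_gap: 0.0423
clock: 6.58
eef_pos: [0.6189, 0.1252, 0.12]
orientation: [[-0.944, 0.331, -0.001], [0.331, 0.944, -0.0], [0.001, -0.0, -1.0]]
wrist_force: [-0.3, -0.2, -0.8]
finger_gap: 0.0425
clock: 6.95
eef_pos: [0.6189, 0.1252, 0.12]
orientation: [[-1.0, 0.03, -0.0], [0.03, 1.0, -0.0], [0.0, -0.0, -1.0]]
wrist_force: [-0.1, -0.1, 0.1]
finger_gap: 0.0428
[11.4 27.   2.8 65.9  0.  13.1] [0.61889805 0.12516876 0.12001913]
far 575 0.08330366625407562 ((618.9715576171875, 125.773681640625), (8.869004249572754, 29.458755493164062), 88.33299255371094)
```

View pics/w2.png

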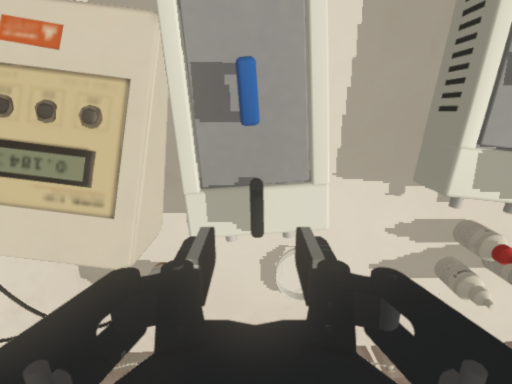

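The far fin at (257,208) is centred, and the blue handle is at (248,90). I'll repeat the descent, grip and turn.

```bash
python3 -m jog '{"dp":[[0,0,2],[0,0,2],[0,0,1.2],[0,0,0],[0,0,0]],"angular":[[0,0,0],[0,0,0],[0,0,0],[0,0,0],[0,0,0]],"claw":[0,0,0,0,1]}' 30; python3 -m jog '{"dp":[[0,0,0],[0,0,0],[0,0,0],[0,0,0],[0,0,0]],"angular":[[0,0,0],[0,0,0],[0,0,0],[0,0,0.08],[0,0,0.15]],"claw":[1,1,1,1,1]}';  python3 -m jog '{"dp":[[0,0,0],[0,0,0],[0,0,0],[0,0,0],[0,0,0]],"angular":[[0,0,0.15],[0,0,0.15],[0,0,0.15],[0,0,0.15],[0,0,0.15]],"claw":[1,1,1,1,1]}'; python3 -m jog '{"dp":[[0,0,0],[0,0,0],[0,0,0],[0,0,0],[0,0,0]],"angular":[[0,0,0.15],[0,0,0.15],[0,0,0.15],[0,0,0],[0,0,0]],"claw":[1,1,1,1,0.3]}';  python3 -m jog '{"dp":[[0,0,0],[0,0,0],[0,0,-2.5],[0,0,-4],[0,0,-4]],"angular":[[0,0,0],[0,0,0],[0,0,0],[0,0,0],[0,0,0]],"claw":[0.3,0.3,0.3,0,0]}'
```

```text
clock: 7.62
eef_pos: [0.6194, 0.1252, 0.0689]
orientation: [[-1.0, 0.03, 0.001], [0.03, 1.0, 0.0], [-0.001, 0.0, -1.0]]
wrist_force: [0.4, 0.7, 0.4]
finger_gap: 0.0259
clock: 8.25
eef_pos: [0.6196, 0.1262, 0.0693]
orientation: [[-0.966, 0.259, 0.002], [0.259, 0.966, 0.002], [-0.001, 0.002, -1.0]]
wrist_force: [0.0, 5.1, 3.5]
finger_gap: 0.008
clock: 8.88
eef_pos: [0.6195, 0.1263, 0.0692]
orientation: [[-0.529, 0.848, 0.002], [0.848, 0.529, 0.002], [0.001, 0.002, -1.0]]
wrist_force: [0.1, 5.1, 2.3]
finger_gap: 0.0082
clock: 9.5
eef_pos: [0.6192, 0.1251, 0.0688]
orientation: [[-0.112, 0.994, 0.001], [0.994, 0.112, -0.0], [-0.0, 0.001, -1.0]]
wrist_force: [-0.1, -0.3, -0.9]
finger_gap: 0.025
clock: 10.12
eef_pos: [0.6188, 0.1249, 0.1742]
orientation: [[-0.112, 0.994, -0.001], [0.994, 0.112, -0.0], [-0.0, -0.001, -1.0]]
wrist_force: [-0.3, -0.3, 0.2]
finger_gap: 0.0426
```

```bash
python3 -m jog '{"dp":[[0.2,-2.6,0],[0.2,-2.6,0],[0.2,-2.7,0],[0,0,0],[0,0,0]],"angular":[[0,0,0],[0,0,0],[0,0,0],[0,0,-0.15],[0,0,-0.15]],"claw":[0,0,0,0,0]}';python3 -m jog '{"dp":[[0,0,0],[0,0,0],[0,0,0],[0,0,0],[0,0,0]],"angular":[[0,0,-0.15],[0,0,-0.15],[0,0,-0.15],[0,0,-0.15],[0,0,-0.15]],"claw":[0,0,0,0,0]}';python3 -m jog '{"dp":[[0,0,0],[0,0,0],[0,0,0],[0,0,0]],"angular":[[0,0,-0.15],[0,0,-0.15],[0,0,-0.15],[0,0,0]],"claw":[0,0,0,0]}'
python3 - <<'E'
from h import *
s=r.state();print(np.round(s['qpos'],1),s['eef_pos'])
def look(n,tag):
    c=cam(n);p,d=r.read_camera(n);cv2.imwrite(f'pics/{n}{tag}.png',p[...,::-1])
    P=pts(c,d);x,y,z=P[...,0],P[...,1],P[...,2];hsv=cv2.cvtColor(p,cv2.COLOR_RGB2HSV)
    for nm,(X,Y) in(('near',(.4598,.1196)),('far',(.6197,.1254))):
        m=(np.hypot(x-X,y-Y)<.025)&(z>.074)&(z<.09)&(d>0)
        if m.sum()>30: print(nm,m.sum(),cv2.minAreaRect((P[m][:,:2]*1000).astype(np.float32)))
    m=(np.hypot(x-.54,y-.1225)<.04)&(z>.076)&(z<.09)&(hsv[...,1]>150)&(hsv[...,0]>100)&(hsv[...,0]<130)
    if m.sum()>30: print('blue',m.sum(),np.median(z[m]),cv2.minAreaRect((P[m][:,:2]*1000).astype(np.float32)))
look('wrist',3);look('scene',3)
E
```

```text
clock: 10.75
eef_pos: [0.5395, 0.1221, 0.1736]
orientation: [[-0.405, 0.914, 0.0], [0.914, 0.405, -0.0], [-0.0, 0.0, -1.0]]
wrist_force: [-0.2, 0.1, -0.3]
finger_gap: 0.0428
clock: 11.38
eef_pos: [0.5397, 0.1221, 0.1733]
orientation: [[-0.919, 0.393, -0.0], [0.393, 0.919, -0.0], [0.0, -0.0, -1.0]]
wrist_force: [-0.3, 0.1, -0.2]
finger_gap: 0.0422
clock: 11.88
eef_pos: [0.5398, 0.1221, 0.1733]
orientation: [[-0.999, -0.04, -0.0], [-0.04, 0.999, -0.0], [0.0, -0.0, -1.0]]
wrist_force: [-0.4, -0.2, 0.7]
finger_gap: 0.0424
[12.8 17.8 -3.5 68.6 -0.  10.5] [0.53977145 0.12212419 0.17326213]
near 465 ((459.4689025878906, 118.59566497802734), (29.585559844970703, 9.101298332214355), 88.38397979736328)
far 402 ((618.9061279296875, 125.5307388305664), (9.358731269836426, 29.19780158996582), 6.096192836761475)
blue 407 0.08181315481431345 ((539.12060546875, 122.99356079101562), (36.37501907348633, 7.760105609893799), 2.273472547531128)
near 34 ((459.0836181640625, 118.42681884765625), (29.580860137939453, 8.992952346801758), 89.75367736816406)
far 33 ((618.252685546875, 124.49747467041016), (7.873293876647949, 26.873882293701172), 6.8724870681762695)
```

View pics/wrist3.png

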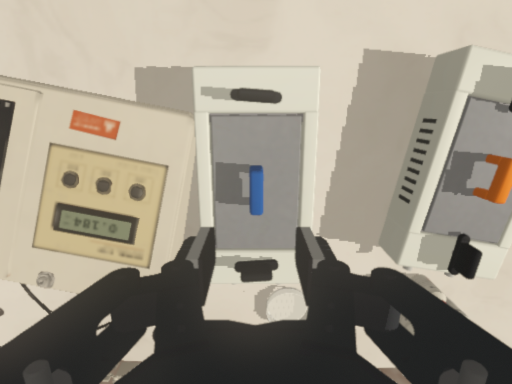

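View pics/scene3.png

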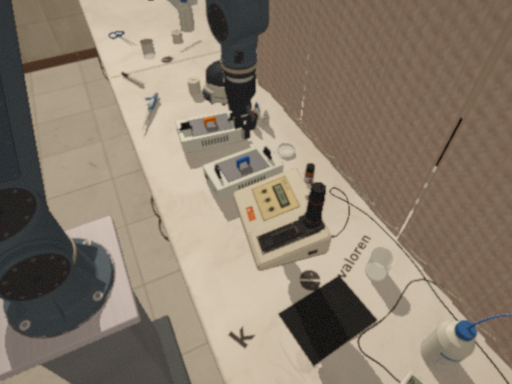

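Both fins now lie across the panel's ends, at about (256,96) and (257,268): near ≈ -1.63 rad, far ≈ -1.50 rad. The handle at (257,190) is centred between the jaws, so I'll grip and lift.

```bash
python3 -m jog '{"dp":[[0,0.05,3],[0,0,3],[0,0,3],[0,0,2.3],[0,0,0]],"angular":[[0,0,0],[0,0,0],[0,0,0],[0,0,0],[0,0,0]],"claw":[0,0,0,0,0]}' 60; python3 -m jog '{"dp":[[0,0,0],[0,0,0],[0,0,0],[0,0,0]],"angular":[[0,0,0],[0,0,0],[0,0,0],[0,0,0]],"claw":[1,1,1,1]}'; python3 -m jog '{"dp":[[0,0,-0.5],[0,0,-0.5],[0,0,-1],[0,0,-1],[0,0,-2]],"angular":[[0,0,0],[0,0,0],[0,0,0],[0,0,0],[0,0,0]],"claw":[1,1,1,1,1]}'
```

```text
clock: 12.6
eef_pos: [0.5385, 0.1225, 0.0589]
orientation: [[-0.999, -0.039, -0.003], [-0.039, 0.999, -0.001], [0.003, -0.001, -1.0]]
wrist_force: [-1.0, 0.3, 0.6]
finger_gap: 0.0424
clock: 13.1
eef_pos: [0.5406, 0.123, 0.0616]
orientation: [[-0.999, -0.041, 0.002], [-0.041, 0.999, 0.001], [-0.002, 0.0, -1.0]]
wrist_force: [-0.0, 0.2, 6.5]
finger_gap: 0.0104
clock: 13.72
eef_pos: [0.5393, 0.1227, 0.1107]
orientation: [[-0.999, -0.041, -0.001], [-0.041, 0.999, -0.0], [0.001, -0.0, -1.0]]
wrist_force: [-0.2, -0.5, -1.3]
finger_gap: 0.0105
```

```bash
python3 -m jog '{"dp":[[0,0,-2.5],[0,0,-2.5],[3.6,-2,0],[3.6,-3,0],[3.6,-4,0]],"angular":[[0,0,0],[0,0,0],[0,0,0],[0,0,0],[0,0,0]],"claw":[1,1,1,1,1]}'; python3 -m jog '{"dp":[[0,-4,0],[0,-4.5,0],[0,-4.5,0],[0,-4.5,0],[0,-4.5,0]],"angular":[[0,0,0],[0,0,0],[0,0,0],[0,0,0],[0,0,0]],"claw":[1,1,1,1,1]}'
python3 - <<'E'
from h import *
print(np.round(r.state()['qpos'],1))
for n in('scene','side'):
    C=cam(n);p,d=r.read_camera(n);P=pts(C,d);cv2.imwrite(f'pics/{n}4.png',p[...,::-1])
E
```

```text
clock: 14.35
eef_pos: [0.4347, 0.028, 0.1609]
orientation: [[-0.999, -0.043, 0.001], [-0.043, 0.999, 0.0], [-0.001, -0.0, -1.0]]
wrist_force: [-0.0, -1.1, -0.6]
finger_gap: 0.0106
clock: 14.98
eef_pos: [0.4447, -0.193, 0.1611]
orientation: [[-0.999, -0.041, 0.001], [-0.041, 0.999, -0.0], [-0.001, -0.0, -1.0]]
wrist_force: [1.1, -0.1, -0.6]
finger_gap: 0.0103
[-23.5  11.7 -13.9  64.3   0.  -25.8]
```

View pics/scene4.png

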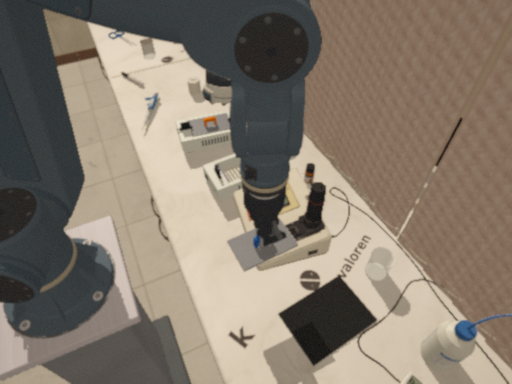

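The panel hangs level in the gripper at about (262,243), clear of the post. I'll carry on to the mat.

```bash
python3 -m jog '{"dp":[[0,-4,0],[0,-4,0],[-2.6,-3.8,0],[-2.6,-3.8,0],[-2.7,0,0]],"angular":[[0,0,0],[0,0,0],[0,0,0],[0,0,0],[0,0,-0.06]],"claw":[1,1,1,1,1]}'; python3 -m jog '{"dp":[[0,0,3],[0,0,3],[0,0,3],[0,0,2],[0,0,0]],"angular":[[0,0,0],[0,0,0],[0,0,0],[0,0,0],[0,0,0]],"claw":[1,1,1,1,1]}'
python3 - <<'E'
from h import *
for n in('scene','side'):
    C=cam(n);p,d=r.read_camera(n);P=pts(C,d);cv2.imwrite(f'pics/{n}5.png',p[...,::-1])
    z=P[...,2]
    G=(p.max(2)<40)&(abs(z-.004)<.008)&(np.hypot(P[...,0]-.53,P[...,1]+.346)<.14)&(d>0)
    q=P[G][:,:2]*1000;print(n,cv2.minAreaRect(q.astype(np.float32)))
E
```

```text
clock: 15.7
eef_pos: [0.5307, -0.346, 0.1604]
orientation: [[-0.995, -0.1, 0.0], [-0.1, 0.995, -0.0], [-0.0, -0.001, -1.0]]
wrist_force: [0.7, 0.3, -1.2]
finger_gap: 0.011
clock: 16.32
eef_pos: [0.5292, -0.3428, 0.0492]
orientation: [[-0.995, -0.101, -0.003], [-0.101, 0.995, 0.002], [0.002, 0.002, -1.0]]
wrist_force: [-0.4, 0.0, -0.5]
finger_gap: 0.0107
scene ((514.0162963867188, -381.91986083984375), (103.84803009033203, 190.58685302734375), 66.98343658447266)
side ((528.6409912109375, -328.52801513671875), (174.96275329589844, 183.7544708251953), 6.016169548034668)
```

View pics/side5.png

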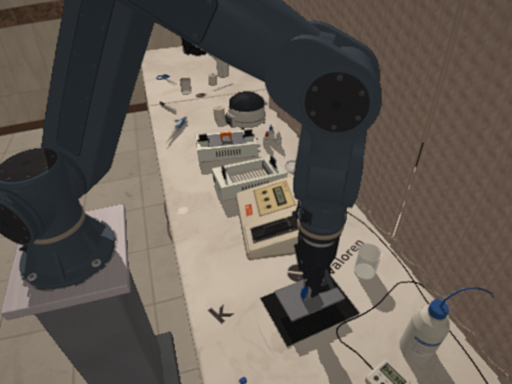

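View pics/scene5.png

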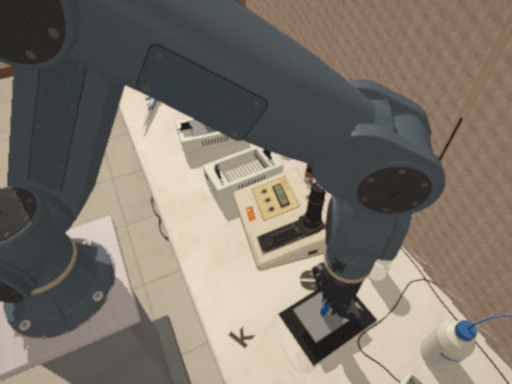

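```bash
python3 -m jog '{"dp":[[0,0,1],[0,0,1],[0,0,0.8],[0,0,0.2],[0,0,0]],"angular":[[0,0,0],[0,0,0],[0,0,0],[0,0,0],[0,0,0]],"claw":[1,1,1,1,1]}'; python3 -m jog '{"dp":[[0,0,0.1],[0,0,0]],"angular":[[0,0,0],[0,0,0]],"claw":[1,1]}'
```

```text
clock: 17.05
eef_pos: [0.5299, -0.344, 0.0201]
orientation: [[-0.995, -0.101, -0.0], [-0.101, 0.995, 0.0], [0.0, 0.0, -1.0]]
wrist_force: [-0.1, 0.3, -1.1]
finger_gap: 0.0106
clock: 17.3
eef_pos: [0.5301, -0.3441, 0.0194]
orientation: [[-0.995, -0.101, 0.0], [-0.101, 0.995, -0.0], [-0.0, -0.0, -1.0]]
wrist_force: [-0.1, 0.8, -0.9]
finger_gap: 0.0106
```

```bash
python3 -m jog '{"dp":[[0,-0.15,0.1],[0,0,0.1],[0,0,0]],"angular":[[0,0,0],[0,0,0],[0,0,0]],"claw":[1,1,1]}';python3 -m jog '{"dp":[[0,0,0.1],[0,0,0.05],[0,0,0]],"angular":[[0,0,0],[0,0,0],[0,0,0]],"claw":[1,1,1]}'
```

```text
clock: 17.68
eef_pos: [0.53, -0.3455, 0.0172]
orientation: [[-0.995, -0.101, -0.0], [-0.101, 0.995, 0.0], [0.0, 0.0, -1.0]]
wrist_force: [0.1, -0.1, -1.4]
finger_gap: 0.0106
clock: 18.05
eef_pos: [0.5301, -0.3455, 0.0158]
orientation: [[-0.995, -0.101, -0.0], [-0.101, 0.995, 0.0], [0.0, 0.0, -1.0]]
wrist_force: [0.7, 0.4, -0.3]
finger_gap: 0.0109
```

```bash
python3 -m jog '{"dp":[[0,0,0.05],[0,0,0],[0,0,0],[0,0,0],[0,0,0]],"angular":[[0,0,0],[0,0,0],[0,0,0],[0,0,0],[0,0,0]],"claw":[1,1,0.2,0.2,0.2]}' 20;python3 -m jog '{"dp":[[0,0,0],[0,0,-2],[0,0,-3],[0,0,-4],[0,0,-4]],"angular":[[0,0,0],[0,0,0],[0,0,0],[0,0,0],[0,0,0]],"claw":[0.2,0.2,0.2,0.2,0.2]}';python3 -m jog '{"dp":[[2,0,-3],[2,0,-3],[2,0,-1],[2,0,0],[0,0,0]],"angular":[[0,0,0],[0,0,0],[0,0,0],[0,0,0],[0,0,0]],"claw":[0,0,0,0,0]}'
python3 - <<'E'
from h import *
for n in('wrist','side','scene'):
    C=cam(n);p,d=r.read_camera(n);P=pts(C,d);cv2.imwrite(f'pics/{n}6.png',p[...,::-1])
    z=P[...,2];N=(d>0)&(np.hypot(P[...,0]-.53,P[...,1]+.346)<.14);hsv=cv2.cvtColor(p,cv2.COLOR_RGB2HSV)
    for nm,m in(('panel',(abs(z-.010)<.004)&(p.max(2)>60)&(p.max(2)<150)&(hsv[...,1]<60)),('handle',(z>.026)&(z<.045)&(hsv[...,1]>120)),('mat',(p.max(2)<45)&(z<.02))):
        q=max(blobs(m&N,20),key=lambda b:b.sum(),default=None)
        if q is None: print(n,nm,'none');continue
        if nm=='mat': q=m&N
        print(n,nm,q.sum(),np.percentile(z[q],[5,50,95]).round(4),np.round(np.r_[sum(map(list,cv2.minAreaRect((P[q][:,:2]*1000).astype(np.float32))[:2]),[]),cv2.minAreaRect((P[q][:,:2]*1000).astype(np.float32))[2]],1) if 0 else cv2.minAreaRect((P[q][:,:2]*1000).astype(np.float32)))
E
```

```text
clock: 18.68
eef_pos: [0.5301, -0.3455, 0.0152]
orientation: [[-0.995, -0.101, -0.0], [-0.101, 0.995, 0.0], [0.0, 0.0, -1.0]]
wrist_force: [0.9, 0.6, 0.6]
finger_gap: 0.0342
clock: 19.3
eef_pos: [0.53, -0.3454, 0.1464]
orientation: [[-0.995, -0.101, -0.0], [-0.101, 0.995, 0.0], [0.0, 0.0, -1.0]]
wrist_force: [1.1, -0.3, -0.1]
finger_gap: 0.0344
clock: 19.92
eef_pos: [0.4491, -0.3536, 0.2149]
orientation: [[-0.995, -0.1, -0.001], [-0.1, 0.995, 0.0], [0.001, 0.001, -1.0]]
wrist_force: [0.9, 0.2, -0.7]
finger_gap: 0.0425
wrist panel 5263 [0.0086 0.0098 0.011 ] ((529.1522216796875, -346.6343688964844), (128.8506317138672, 80.18460083007812), 5.870480060577393)
wrist handle 271 [0.0322 0.0354 0.0366] ((527.8936767578125, -345.8914794921875), (38.522865295410156, 9.873937606811523), 5.576919078826904)
wrist mat none
side panel 1647 [0.0079 0.01   0.012 ] ((527.9932861328125, -345.7630920410156), (130.020263671875, 82.76538848876953), 5.718135356903076)
side handle 102 [0.0277 0.0348 0.0376] ((526.7106323242188, -347.40130615234375), (38.85914611816406, 10.870378494262695), 6.183002948760986)
side mat 1961 [0.0021 0.0041 0.0063] ((532.7385864257812, -374.102294921875), (177.72157287597656, 188.31777954101562), 4.794995307922363)
scene panel 1464 [0.0068 0.0089 0.0112] ((528.8578491210938, -346.261474609375), (129.3698272705078, 80.85982513427734), 5.491212368011475)
scene handle 69 [0.031  0.0346 0.0366] ((527.3448486328125, -347.3650817871094), (36.5340690612793, 9.46044635772705), 3.204688310623169)
scene mat 1205 [0.001  0.0033 0.0059] ((531.7991333007812, -345.7303771972656), (171.8699493408203, 122.21073150634766), 6.3703460693359375)
```

View pics/wrist6.png

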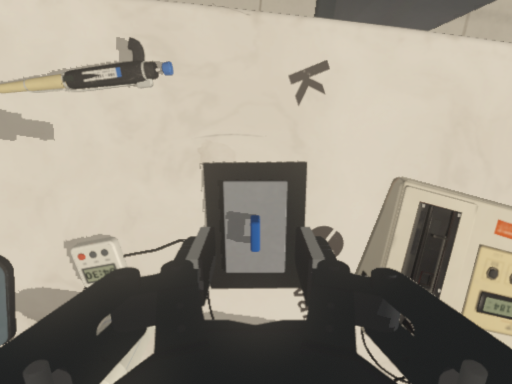

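View pics/side6.png

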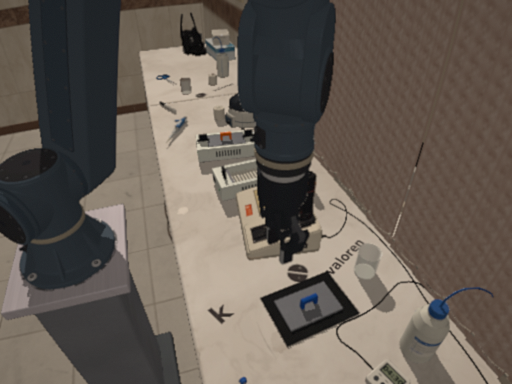

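The panel lies flat on the mat: its top is at about 10 mm and its centre is about 2 mm from the mat's. In the wrist view the mat border is even all round the panel, with the handle at (255,233). The gripper is clear.

```bash
python3 -c "
from station import r
print(r.state()['clock'],r.state()['wrist_force']);print(r.sign_off())"
```

```text
20.075 [ 0.46407448  0.25526889 -1.19940234]
the job is handed in; nothing more can be done
None
```

The panel is out of the blue-handled unit and lies flat, handle up, in the middle of the rubber mat. I handed the job in at 20.1 s.

- **Buttons:** I turned both aside before lifting the panel. They measured about -1.63 rad (near) and -1.50 rad (far), past the 0.85 needed. I did not measure them again after lifting the panel.
- **Panel on the mat:** all three cameras put its top at about 9–10 mm, which is right for lying flat. Its centre is about (0.529, -0.346), within 2–3 mm of the mat's at about (0.531, -0.346), and turned about 5.7°, close to the mat's 5–6.4°.
- **Gripper:** it was open and clear, about 0.2 m above the mat. The readings I took never showed more than about 8 N at the wrist.
- **Measurements that failed or disagreed:** the last mat outlines from the wrist and side cameras were unusable: one found nothing and the other took in other dark things. The mat centre therefore rests on the first scene and side views, which agreed within 1 mm, and the last scene view, within 2 mm.

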